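# Clamp the tile and hold the stamp ready over it

## Task

The tile lies ready in its jig: first swing the clamp arm down until its pad rests on the tile. Then pick up the rectangular stamp with the orange handle, carry it over the caddy of paint pots, and stop with it upright and hovering about one centimetre above the blue rectangle on the tile, centred in it and with its long side along the rectangle's long side, never touching the tile. Finish while still holding the stamp there, and leave the paint pots and the round stamp where they are.

Things in the scene. Friction and masses are not known exactly. Their poses are not given: they have to be found in the camera images.
- stamp: The stamp to use: dark wooden block 68 x 44 mm on a black rubber face 64 x 40 mm (together 26 mm high), with an upright flat orange handle on top, 40 mm long (along x), 18 mm thick (along y), from 26 to 80 mm above the underside. 100 to 200 g. Origin: centre of the underside; x along the long side, z up. Starts upright on the bench; either end may point either way at the target.
- round_stamp: Another stamp, to be left alone: round wooden base 52 mm in diameter, blue handle of the same shape, 80 mm high overall. Origin: centre of the underside. The two stamps may have changed places.
- tile_mark (a point): Centre, on the tile's top face, of the blue outlined rectangle (outside 78 x 54 mm, inside 72 x 48 mm) where the print will go. x along the rectangle's long side, y along its short side, z up. It lies 28 mm above the bench.
- tile: White glazed terracotta tile 140 x 140 x 10 mm, loose in a shallow frame of the jig. Origin: centre of the underside, 18 mm above the bench; x and y along its sides, parallel to the jig's; the mark lies at x = -5, y = +14 mm. The clamp pad lands on it at x = +30, y = -58 mm.
- jig: Plywood board 18 mm thick, fixed to the bench, with a low dark wooden frame round the tile (top 24 mm above the bench). Origin: on the bench below the tile's centre; the board runs x = -85 to +140 mm, y = -95 to +95 mm. Two steel cheeks (54 mm high) hold the clamp's hinge at x = +115, y = -58 mm.
- clamp (a joint): Angle of the clamp arm (rad): 0 = arm level and its rubber pad just resting on the tile, growing as the arm lifts about its hinge; it starts at 0.55 to 1.05. The hinge is stiff enough to stay where it is left; about 1 to 2 N at the red grip moves it.
- clamp_grip (a point): Centre of the red grip at the free end of the clamp arm: 60 mm long (along the arm), 18 x 18 mm across, 212 mm from the hinge. Seen from the hinge the arm points along the jig's -x and swings in the vertical plane through the jig's x axis. Clamp closed: 40 mm above the bench, just off the board's near edge, bare bench below and beside it.
- clamp_hinge (a point): Hinge of the clamp arm, 40 mm above the bench; the axis is horizontal along the jig's y.
- caddy: Open wooden tray 300 mm long (x) x 90 mm wide (y) x 45 mm high, fixed to the bench between the stamps and the jig. Origin: centre of the underside. The pots in it reach 76 mm above the bench.
- pot_red: Red paint pot with white cap, 54 mm in diameter, 70 mm high, standing loose in the caddy. Origin: centre of the underside.
- pot_green: Green paint pot, otherwise the same.
- pot_blue: Blue paint pot, otherwise the same.

How it is judged:
On the way, in this order (a step that is already met when the one before it is completed fails the run):
1. the clamp arm is down, its pad on the tile (value of joint clamp below 0.06 rad), for 0.2 s.
2. the stamp is carried over the caddy, above the pots (height (world z) of stamp above 0.076 m and y of stamp in the frame of caddy between -0.07 and 0.07 m and x of stamp in the frame of caddy between -0.19 and 0.19 m), for 0.02 s.
At the end, for the whole second after the job is handed in: Stamp gripped, at rest, 3-20 mm above the tile, within 10 mm and 0.14 rad of the blue rectangle, upright within 0.12 rad, touching neither tile nor jig; clamp below 0.06 rad, tile seated; pots and round stamp within 20 mm of their places (z of stamp in the frame of tile_mark between 0.003 and 0.02 m and horizontal distance between stamp and tile_mark below 0.01 m and angle between the x axis of stamp and the x axis of tile_mark, either way round below 0.14 rad and angle between stamp's own z axis and vertical below 0.12 rad and linear speed of stamp below 0.02 m/s and contact force between stamp and the fingers above 1 N and contact force between stamp and tile below 0.2 N and contact force between stamp and jig below 0.2 N and value of joint clamp below 0.06 rad and z of tile in the frame of jig between 0.014 and 0.022 m and horizontal distance between tile and jig below 0.006 m and distance of each of pot_red, pot_green, pot_blue, round_stamp from where it was at the start of the episode below 0.02 m); the arm keeps its last pose, push and grip.
It fails at once if the stamp touches the tile (contact force between stamp and tile above 0.5 N).
It fails at once if the red pot is moved or tipped (distance of pot_red from where it was at the start of the episode above 0.02 m or angle between pot_red's own z axis and vertical above 0.35 rad).
It fails at once if the green pot is moved or tipped (distance of pot_green from where it was at the start of the episode above 0.02 m or angle between pot_green's own z axis and vertical above 0.35 rad).
It fails at once if the blue pot is moved or tipped (distance of pot_blue from where it was at the start of the episode above 0.02 m or angle between pot_blue's own z axis and vertical above 0.35 rad).
It fails at once if the round stamp is moved or tipped (distance of round_stamp from where it was at the start of the episode above 0.02 m or angle between round_stamp's own z axis and vertical above 0.35 rad).
It also fails if it takes over 67 s, if anything falls off the work surface, if the arm or the gripper's body presses on something with over 40 N, if the wrist force passes 120 N, or if a joint passes its speed limit or range.

## Robot

A 6-joint arm with a two-finger parallel gripper is mounted at the origin on the work surface. World frame = base frame: x ahead of the robot, y to its left, z up, the work surface at z = 0. Lengths are in m, angles in rad, forces in N, time in s.
With the tool pointing down it reaches from about 0.3 to 0.875 m from the base axis. Payload 6.4 kg.
Tool frame: the origin (TCP) lies midway between the tips of the shut fingers; the grasp point (between the pads) lies 19 mm behind it; z points along the fingers, y is the line along which they close (so a half turn about z gives the same grasp; the last joint's range is limited). The gripper opens to 85 mm and grips with 20 to 120 N. Pads are 22 mm wide; open, the fingers measure 114 mm over their backs; the gripper's body (76 mm by 85 mm) begins 54 mm behind the grasp point. The pads swing forward as they close: fully open they stand 13 mm farther back than shut.
Start: joints at [-0.206, 0.181, 1.607, -0, 1.354, -0.206], TCP at [0.575, 0, 0.231] pointing down, gripper open.
Joint ranges: [-2.99, 2.99], [-0.89, 2.07], [0.3, 2.58], [-1.14, 4.28], [0, 2.63], [-3.12, 3.12]. Speed limits (rad/s): [2.57, 2.57, 3.01, 3.14, 3.14, 3.14].

## Interface

Orientations are given as a unit quaternion [w, x, y, z].
In Python, from bench import ctrl gives the robot as it stands. The module is installed in compiled form; this text tells all that it offers.
- The arm moves only by the tool move_arm, never from a script. Its argument "plan" is one flat list of numbers, 6 for each row, row after row: the shift along the world's x, y, z in units of 50 mm (1.0 is 50 mm), then the turn, a rotation vector about the world's x, y, z in rad. A call has 1 to 10 rows; each row is the pose to reach, as a shift and turn from the pose commanded when the call began; what a row does not reach only later rows make up. A row lasts 1/8 s, in which the tool goes at most 62.5 mm and 10.7 degrees, less where a joint would pass 70% of its speed; a pose out of reach is approached as far as the arm can. A call with a gripper value outside its range is refused whole. "grip" is the finger opening in mm, from 0 to 85.4, set as the call begins (left out, the last holds). The fingers move at their own pace and stop on an object; the grip force is fixed at half the most. Time passes only in rows, so rows that repeat a pose let the fingers close. It gives the time, the measured TCP pose, the force, the opening and the grip force at its end, in the units of the state.
- ctrl.get_obs(): the state, without advancing time (a new reading comes with each control period).
- ctrl.camera(name): name is "scene" or "side" or "wrist"; returns a dict with "pixels" (384x512x3 uint8, red, green, blue), "fx", "fy", "cx", "cy" (pixels), "origin" and "attitude" of the camera in the world. Camera axes: x right, y down, z forward; pixel columns grow to the right and rows downward; lengths in m; the calibration is good to about 2 mm. The wrist camera is an equidistant fisheye: a pixel r from the principal point sees the ray r / f radians off the axis. A picture is of the moment at which its call begins. There is no depth.
- ctrl.hand_in(): hands the job in; it is judged then, once.
The state is a dict: "time_s": time; "q": joint angles; "dq": joint speeds; "joint_efforts": joint torques, N m; "eef_pos": TCP position; "eef_rot": TCP orientation; "wrist_force": force on the tool from outside, world axes, zero at the start; "torque": the same for the moment, N m; "opening": opening from 0.0 (shut) to 1.0 (fully open); "grasp_force": force on a finger pad.
Only numpy, scipy, OpenCV 4.12 (cv2) and the standard library are available. Lean on these libraries where they do the work, as an engineer would, in place of code of your own. Each camera call takes 0.05 s, during which the arm holds its last target. There are 200 camera calls.

## Working session

There is one attempt and no reset: what is moved stays moved. The work goes in short steps, Python scripts to look and compute and a tool call to move; the robot and the scene stay as the last step left them, time stands still between calls to the robot, and variables do not carry over. Pictures are saved under pics/ and viewed, at most 10 in all, crops included, and the job is handed in when it is done.

Besides the shell and the picture viewer there is one more tool, called after ">>>" by a JSON object that holds its "name" and its "arguments", one argument or row to a line. move_arm: Moves the arm, as the interface text tells. Its arguments: {"type":"object","properties":{"plan":{"type":"array"},"grip":{"type":"number"}},"required":["plan"]}

```bash
mkdir -p pics
cat > h.py <<'E'
import numpy as np, cv2
from bench import ctrl
from scipy.spatial.transform import Rotation as R
def rot(a):
    a=np.array(a,float)
    return a if a.shape==(3,3) else R.from_quat(a.ravel(),scalar_first=True).as_matrix()
def ray(c,u,v):
    d=np.array([(u-c["cx"])/c["fx"],(v-c["cy"])/c["fy"],1.0])
    return np.array(c["origin"]),rot(c["attitude"])@d
def onplane(c,u,v,z):
    o,d=ray(c,u,v); return o+d*(z-o[2])/d[2]
def proj(c,p):
    q=rot(c["attitude"]).T@(np.array(p)-c["origin"]); return c["cx"]+c["fx"]*q[0]/q[2],c["cy"]+c["fy"]*q[1]/q[2]
def save(c,n): cv2.imwrite("pics/"+n,c["pixels"][:,:,::-1])
E
python3 - <<'E'
from h import *
import pickle
d={}
for n in("scene","side"):
    d[n]=c=ctrl.camera(n); save(c,n+"0.png"); print(n,{k:c[k] for k in c if k!="pixels"})
pickle.dump(d,open("c0.pkl","wb"))
E
```

```text
scene {'fx': 374.58974782953686, 'fy': 374.58974782953686, 'cx': 263.38519089387745, 'cy': 190.93223757517725, 'origin': array([1.01951843, 0.21501806, 0.74873219]), 'attitude': array([-0.16528917,  0.51757485,  0.79484684, -0.27021153])}
side {'fx': 422.3775945652475, 'fy': 422.3775945652475, 'cx': 258.79345944115, 'cy': 198.1071568741337, 'origin': array([ 0.24036147, -0.75546421,  0.88536949]), 'attitude': array([-0.36957891,  0.90386325, -0.20071579,  0.07845904])}
```

View pics/scene0.png

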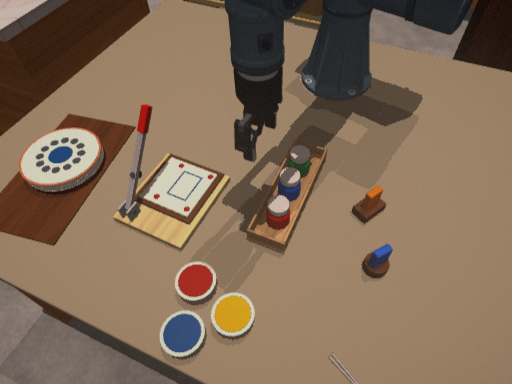

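View pics/side0.png

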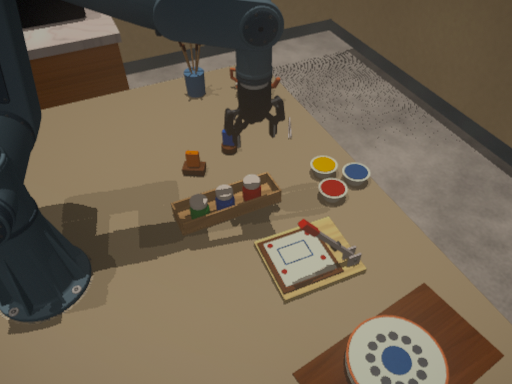

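The scene view shows the jig with the blue rectangle near (185,187), the clamp's raised red grip at (145,119), and the hinge at (127,210). The pots run from (298,162) to (278,212), the orange stamp is at (370,203) and the round one at (378,260). The side view agrees: orange stamp at (194,160), jig at (300,255).

Run:
```python
from h import *
import pickle
d=pickle.load(open("c0.pkl","rb"))
def blobs(c,lo,hi,roi,mn=8):
    x0,y0,x1,y1=roi
    m=cv2.inRange(cv2.cvtColor(c["pixels"],cv2.COLOR_RGB2HSV),lo,hi); k=np.zeros_like(m); k[y0:y1,x0:x1]=m[y0:y1,x0:x1]
    return k
def tri(p,q):
    (o,a),(s,b)=ray(d["scene"],*p),ray(d["side"],*q)
    t=np.linalg.lstsq(np.c_[a,-b],s-o,rcond=None)[0]
    x,y=o+a*t[0],s+b*t[1]; return (x+y)/2,np.linalg.norm(x-y)
# mark rectangle
for n,roi in(("scene",(160,165,208,208)),("side",(272,235,322,272))):
    m=blobs(d[n],(100,70,40),(130,255,255),roi); pts=cv2.findNonZero(m)[:,0]
    w=np.array([onplane(d[n],u,v,.028)[:2] for u,v in pts])
    r=cv2.minAreaRect((w*1000).astype(np.float32)); print("mark",n,len(pts),r)
# centroids
def cen(n,lo,hi,roi):
    m=blobs(d[n],lo,hi,roi); p=cv2.findNonZero(m)[:,0]; return p,p.mean(0)
red=((0,150,90),(7,255,255)); org=((8,170,120),(20,255,255))
for nm,col,a,b in(("grip",red,(130,95,160,140),(290,212,325,245)),("handle",org,(355,180,390,215),(178,145,210,180))):
    pa,ca=cen("scene",*col,a); pb,cb=cen("side",*col,b)
    print(nm,len(pa),ca,pa.min(0),pa.max(0),len(pb),cb,pb.min(0),pb.max(0),tri(ca,cb))
ims=[]
for n,rois in(("scene",((100,90,240,250),(340,170,410,250))),("side",((240,200,370,300),(170,120,245,190)))):
    for x0,y0,x1,y1 in rois: ims.append(cv2.resize(d[n]["pixels"][y0:y1,x0:x1],(400,300),interpolation=cv2.INTER_CUBIC))
o=np.vstack([np.hstack(ims[:2]),np.hstack(ims[2:])]); cv2.imwrite("pics/crop1.png",o[:,:,::-1])
```

```text
mark scene 18 ((590.8777465820312, -203.3213348388672), (51.4421501159668, 75.38340759277344), 87.97962951660156)
mark side 4 ((600.9901123046875, -218.08026123046875), (87.61038970947266, 41.41014862060547), 30.560501098632812)
grip 217 [142.73732719 117.52995392] [137 104] [151 132] 185 [307.86486486 227.33513514] [298 219] [318 235] (array([ 0.57427708, -0.27528532,  0.20787221]), np.float64(0.0045489267029256986))
handle 110 [374.50909091 191.65454545] [367 186] [382 198] 49 [191.87755102 152.46938776] [186 151] [198 154] (array([0.46749183, 0.22527718, 0.07678898]), np.float64(0.0012613240238643429))
```

View pics/crop1.png

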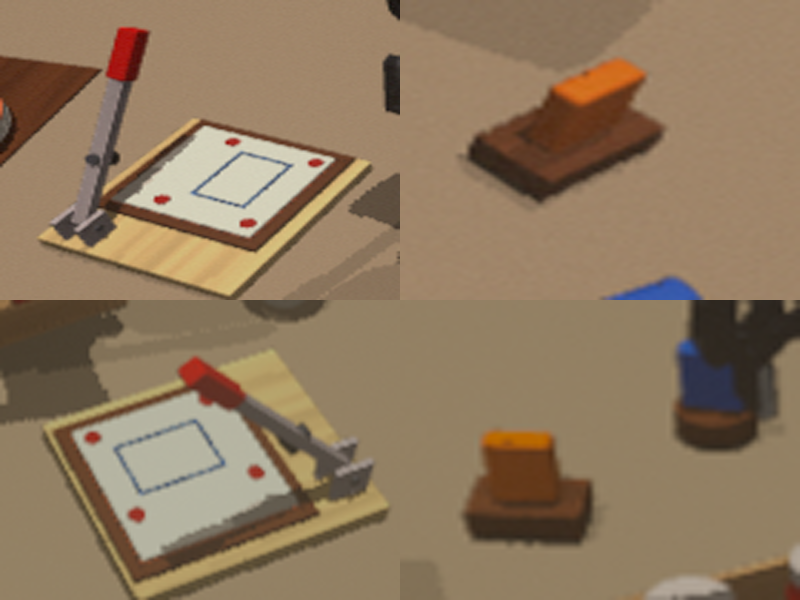

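The crops show the rectangle outline clearly in both views: scene crop corners about (241,152), (292,163), (246,208), (193,193). The stamp's orange top face is also distinct, as are the round stamp and the red grip.

Run:
```python
from h import *
import pickle
d=pickle.load(open("c0.pkl","rb"))
def mask(n,f,roi):
    x0,y0,x1,y1=roi; p=d[n]["pixels"].astype(int); k=np.zeros(p.shape[:2],np.uint8)
    k[y0:y1,x0:x1]=f(p[...,0],p[...,1],p[...,2])[y0:y1,x0:x1]; return cv2.findNonZero(k)[:,0]
def rect(nm,n,f,roi,z):
    pts=mask(n,f,roi); w=np.array([onplane(d[n],u,v,z)[:2]*1000 for u,v in pts],np.float32)
    (c,s,a)=cv2.minAreaRect(w); b=cv2.boxPoints((c,s,a)); e=max((b[1]-b[0],b[2]-b[1]),key=np.linalg.norm)
    print(nm,n,len(pts),np.round(c,1),np.round(s,1),"long dir deg %.1f"%(np.degrees(np.arctan2(e[1],e[0]))%180)); 
for n,roi in(("scene",(165,168,206,205)),("side",(274,237,316,268))):
    rect("mark",n,lambda r,g,b:(b-r>8),roi,.028)
# orange top face: bright
rect("top","scene",lambda r,g,b:(r>200)&(r-b>130),(355,180,390,215),.08)
rect("top","side",lambda r,g,b:(r>175)&(r-b>130),(178,145,210,180),.08)
# dark wood base+face
rect("tilewhite","side",lambda r,g,b:(r>150)&(b>130)&(r-b<40),(250,225,350,290),.028)
rect("tilewhite","scene",lambda r,g,b:(r>150)&(b>130)&(r-b<40),(140,155,222,215),.028)
# round stamp blue handle
rect("blueTop","scene",lambda r,g,b:(b-r>90),(365,240,395,262),.08)
# caps
for nm,roi in(("green",(286,143,313,158)),("blue",(278,165,302,182)),("red",(265,193,292,212))):
    rect("cap "+nm,"scene",lambda r,g,b:(r>110)&(abs(r-b)<40),roi,.076)
```

```text
mark scene 99 [ 590.8 -202.9] [54.  77.6] long dir deg 178.0
mark side 66 [ 590.7 -201. ] [53.1 77.2] long dir deg 178.2
top scene 70 [467.7 225.5] [12.5 32.6] long dir deg 150.0
top side 26 [466.3 223.3] [ 9.4 33.6] long dir deg 154.7
tilewhite side 1991 [ 624.1 -216.8] [136.1 196.3] long dir deg 178.3
tilewhite scene 2131 [ 595.5 -216.8] [137.6 138.2] long dir deg 178.2
blueTop scene 111 [606.  276.4] [13.5 35.1] long dir deg 140.8
cap green scene 28 [431.5  33.7] [15.  44.2] long dir deg 100.4
cap blue scene 120 [495.8  33.9] [39.5 47. ] long dir deg 91.6
cap red scene 272 [580.   40.4] [42.8 44. ] long dir deg 113.5
```

Run:
```python
from h import *
o=ctrl.get_obs(); print(o["time_s"],o["eef_pos"],np.round(rot(o["eef_rot"]),3).tolist(),o["wrist_force"],o["opening"])
s=np.array([575,0,231.])
for t in [1.0,.9,.8,.7,.6,.5,.4,.3,.2,.1,.05,0,-.02]:
    x=708.5-212*np.cos(t)+9*np.sin(t)+11*min(1,t/.2); z=40+212*np.sin(t)+9*np.cos(t); y=-278.6+.0332*(708.5-x)
    print(t,np.round([x,y,z],1),np.round((np.array([x,y,z])-s)/50,2))
```

```text
0.1 [5.74510366e-01 1.12111933e-04 2.30476210e-01] [[-0.0, 1.0, -0.002], [1.0, 0.0, 0.0], [0.0, -0.002, -1.0]] [0.66457204 0.54063949 0.95438326] 0.9979440055857891
1.0 [ 612.5 -275.4  223.3] [ 0.75 -5.51 -0.15]
0.9 [ 594.8 -274.8  211.7] [ 0.4  -5.5  -0.39]
0.8 [ 578.3 -274.3  198.3] [ 0.07 -5.49 -0.65]
0.7 [ 563.2 -273.8  183.5] [-0.24 -5.48 -0.95]
0.6 [ 549.6 -273.3  167.1] [-0.51 -5.47 -1.28]
0.5 [ 537.8 -272.9  149.5] [-0.74 -5.46 -1.63]
0.4 [ 527.7 -272.6  130.8] [-0.95 -5.45 -2.  ]
0.3 [ 519.6 -272.3  111.2] [-1.11 -5.45 -2.4 ]
0.2 [ 513.5 -272.1   90.9] [-1.23 -5.44 -2.8 ]
0.1 [ 504.  -271.8   70.1] [-1.42 -5.44 -3.22]
0.05 [ 500.  -271.7   59.6] [-1.5  -5.43 -3.43]
0 [ 496.5 -271.6   49. ] [-1.57 -5.43 -3.64]
-0.02 [ 495.3 -271.5   44.8] [-1.59 -5.43 -3.72]
```

>>> {"name": "move_arm", "arguments": {
  "plan": [0,-0.5,1.2,0,0,0,0.2,-1.6,1.5,0,0,0,0.4,-2.7,1.5,0,0,0,0.4,-3.8,1.5,0,0,0,0.4,-4.9,1.5,0,0,0,0.4,-5.5,1.5,0,0,0,0.4,-5.5,1.2,0,0,0,0.4,-5.5,0.8,0,0,0,0.4,-5.5,0.5,0,0,0,0.4,-5.5,0.3,0,0,0],
  "grip": 0
}}

```text
time_s: 1.35
eef_pos: [0.5947, -0.2735, 0.2445]
eef_rot: [-0.001, 0.707, 0.708, -0.0]
wrist_force: [0.9, 0.1, 0.1]
opening: -0.002
grasp_force: 0.0
```

>>> {"name": "move_arm", "arguments": {
  "plan": [0,0,-0.4,0,0,0,0,0,-0.69,0,0,0,-0.16,0,-0.82,0,0,0,-0.33,0.01,-0.95,0,0,0,-0.48,0.02,-1.1,0,0,0,-0.64,0.02,-1.25,0,0,0,-0.78,0.03,-1.41,0,0,0,-0.91,0.03,-1.58,0,0,0,-1.03,0.04,-1.75,0,0,0,-1.14,0.04,-1.93,0,0,0]
}}

```text
time_s: 2.6
eef_pos: [0.5376, -0.2729, 0.1492]
eef_rot: [-0.0, 0.707, 0.707, -0.0]
wrist_force: [-0.3, 0.1, 1.8]
opening: 0.001
grasp_force: 0.4
```

Run:
```python
from h import *
c=ctrl.camera("scene"); s=ctrl.camera("side")
a=c["pixels"][80:260,90:300]; b=s["pixels"][150:330,220:400]
cv2.imwrite("pics/swing1.png",np.hstack([cv2.resize(x,(400,400)) for x in(a,b)])[:,:,::-1])
```

```text
(no output)
```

View pics/swing1.png

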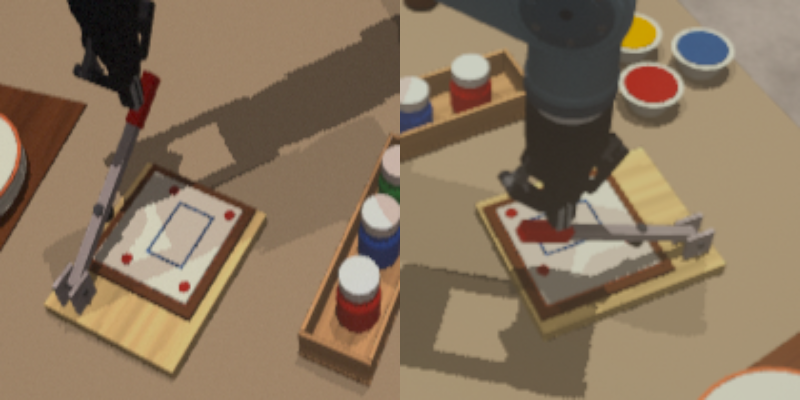

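The fingertips sit on the red grip (scene crop (140,95), side crop (560,225)) and the arm has come partway down as planned. I'll carry on along the arc.

>>> {"name": "move_arm", "arguments": {
  "plan": [-0.11,0,-0.18,0,0,0,-0.21,0.01,-0.37,0,0,0,-0.29,0.01,-0.57,0,0,0,-0.37,0.01,-0.77,0,0,0,-0.43,0.01,-0.97,0,0,0,-0.49,0.02,-1.17,0,0,0,-0.58,0.02,-1.38,0,0,0,-0.68,0.02,-1.59,0,0,0,-0.76,0.02,-1.8,0,0,0,-0.8,0.02,-1.92,0,0,0]
}}

```text
time_s: 3.95
eef_pos: [0.4974, -0.2717, 0.0529]
eef_rot: [-0.0, 0.707, 0.707, -0.0]
wrist_force: [-0.5, 0.8, 0.1]
opening: 0.0
grasp_force: 0.3
```

>>> {"name": "move_arm", "arguments": {
  "plan": [-0.03,0,-0.06,0,0,0,-0.03,0,-0.1,0,0,0,-0.03,0,-0.12,0,0,0,-0.03,0,-0.12,0,0,0]
}}

```text
time_s: 4.45
eef_pos: [0.4964, -0.272, 0.0484]
eef_rot: [-0.0, 0.707, 0.707, -0.0]
wrist_force: [-3.5, 1.2, 5.2]
opening: -0.001
grasp_force: 2.6
```

>>> {"name": "move_arm", "arguments": {
  "plan": [0,0,1,0,0,0,0,0,2,0,0,0,0,0,3,0,0,0,0,1,3.6,0,0,0,0,2,4,0,0,0,0,3,4,0,0,0.18,0,4,4,0,0,0.36,-0.2,5,4,0,0,0.54,-0.4,6,4,0,0,0.72,-0.6,7,4,0,0,0.9]
}}

```text
time_s: 5.7
eef_pos: [0.4661, 0.0796, 0.2481]
eef_rot: [0.0, 0.326, 0.945, 0.0]
wrist_force: [0.3, 0.4, -0.8]
opening: -0.003
grasp_force: 0.0
```

>>> {"name": "move_arm", "arguments": {
  "plan": [0,1,0,0,0,0.16,0,2,0,0,0,0.16,0,2.6,0,0,0,0.16,0,2.9,0,0,0,0.16,0,2.9,0,0,0,0.16,0,2.9,0,0,0,0.16],
  "grip": 85
}}

```text
time_s: 6.45
eef_pos: [0.4667, 0.222, 0.2477]
eef_rot: [0.0, 0.253, 0.967, -0.0]
wrist_force: [0.1, -1.7, 0.1]
opening: 0.993
grasp_force: 0.0
```

Run:
```python
from h import *
import pickle
w=ctrl.camera("wrist"); c=ctrl.camera("scene"); s=ctrl.camera("side"); pickle.dump((w,c,s),open("c1.pkl","wb"))
print({k:w[k] for k in w if k!="pixels"}, ctrl.get_obs()["eef_pos"])
a=c["pixels"][80:260,90:270]; b=s["pixels"][200:320,230:380]
g=np.vstack([cv2.resize(a,(288,288)),cv2.resize(b,(288,288))])
cv2.imwrite("pics/w1.png",np.hstack([w["pixels"],g[:384],][:1])[:,:,::-1]); cv2.imwrite("pics/w2.png",np.hstack([cv2.resize(a,(400,400)),cv2.resize(b,(400,320)).repeat(1,0)[:400] if 0 else cv2.resize(b,(400,400))])[:,:,::-1])
```

```text
{'fx': 297.3186396354542, 'fy': 297.3186396354542, 'cx': 256.7844301360198, 'cy': 189.13810509475925, 'origin': array([0.40940991, 0.25475626, 0.39032045]), 'attitude': array([0.11343777, 0.8554142 , 0.5008465 , 0.06746254])} [0.46675005 0.22199679 0.24782668]
```

View pics/w1.png

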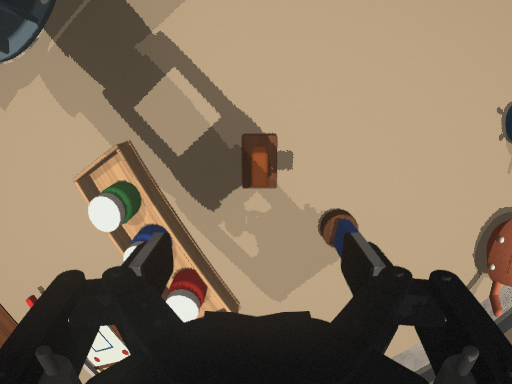

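View pics/w2.png

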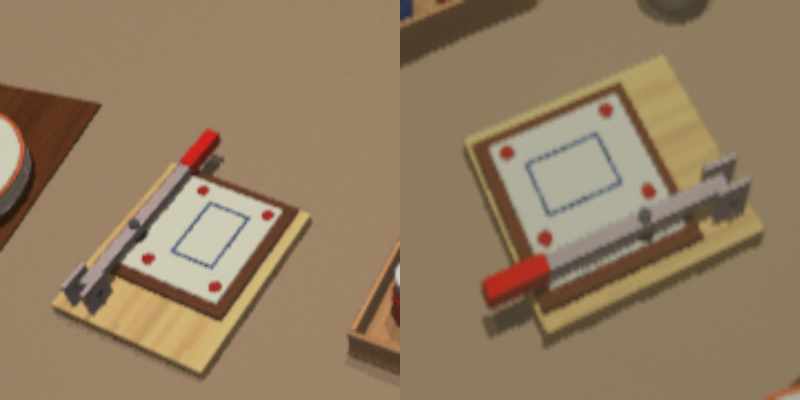

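The clamp arm lies level across the tile and its grip is clear of the bench. The wrist view shows the stamp block at about (259,160), with its sides lined up with the image and the orange handle at (260,162).

Run:
```python
from h import *
import pickle
w,c,s=pickle.load(open("c1.pkl","rb"))
A=rot(w["attitude"]);o=np.array(w["origin"])
def wp(u,v,z):
    x,y=u-w["cx"],v-w["cy"]; r=np.hypot(x,y); t=r/w["fx"]
    d=A@np.array([x/r*np.sin(t),y/r*np.sin(t),np.cos(t)]); return (o+d*(z-o[2])/d[2])[:2]*1000
p=w["pixels"].astype(int); r,g,b=p[...,0],p[...,1],p[...,2]
def rect(nm,m,z):
    k=np.zeros(m.shape,np.uint8); k[125:197,232:281]=m[125:197,232:281]
    k=(cv2.connectedComponentsWithStats(k)); i=1+k[2][1:,4].argmax(); pts=np.argwhere(k[1]==i)[:,::-1]
    q=np.array([wp(u,v,z) for u,v in pts],np.float32); cc,ss,a=cv2.minAreaRect(q); B=cv2.boxPoints((cc,ss,a)); e=max((B[1]-B[0],B[2]-B[1]),key=np.linalg.norm)
    print(nm,len(pts),np.round(cc,1),np.round(ss,1),np.degrees(np.arctan2(e[1],e[0]))%180,pts.min(0),pts.max(0))
rect("top",(r>185)&(r-b>130),.08)
rect("orange",(r-b>90),.08)
rect("block",(r<135)|(r-b>80),.026)
rect("block2",(r-b>45)&(r<140)|(r-b>80),.026)
def tri(pp,q):
    (o1,a),(o2,bb)=ray(c,*pp),ray(s,*q); t=np.linalg.lstsq(np.c_[a,-bb],o2-o1,rcond=None)[0]; return (o1+a*t[0]+o2+bb*t[1])/2
def cen(im,x0,y0,x1,y1):
    h=cv2.inRange(cv2.cvtColor(im["pixels"],cv2.COLOR_RGB2HSV),(0,150,90),(7,255,255))[y0:y1,x0:x1]
    k=cv2.connectedComponentsWithStats(h); i=1+k[2][1:,4].argmax(); return k[3][i]+[x0,y0]
print(tri(cen(c,160,130,192,162),cen(s,255,270,290,295)))
```

```text
Traceback (most recent call last):
ValueError: attempt to get argmax of an empty sequence
```

```bash
cat > m.py <<'E'
from h import *
import pickle
w,c,s=pickle.load(open("c1.pkl","rb"))
A=rot(w["attitude"]);o=np.array(w["origin"])
def wp(u,v,z):
    x,y=u-w["cx"],v-w["cy"]; r=np.hypot(x,y); t=r/w["fx"]
    d=A@np.array([x/r*np.sin(t),y/r*np.sin(t),np.cos(t)]); return (o+d*(z-o[2])/d[2])[:2]*1000
p=w["pixels"].astype(int); r,g,b=p[...,0],p[...,1],p[...,2]
print(p[162,240:282:2].tolist()); print(p[130:192:3,260].tolist())
def rect(nm,m,z):
    k=np.zeros(m.shape,np.uint8); k[125:197,232:281]=m[125:197,232:281]
    k=(cv2.connectedComponentsWithStats(k)); i=1+k[2][1:,4].argmax(); pts=np.argwhere(k[1]==i)[:,::-1]
    q=np.array([wp(u,v,z) for u,v in pts],np.float32); cc,ss,a=cv2.minAreaRect(q); B=cv2.boxPoints((cc,ss,a)); e=max((B[1]-B[0],B[2]-B[1]),key=np.linalg.norm)
    print(nm,len(pts),np.round(cc,1),np.round(ss,1),np.degrees(np.arctan2(e[1],e[0]))%180,pts.min(0),pts.max(0))
rect("orange",(r-b>90),.08)
rect("block2",(r-b>45)&(r<140)|(r-b>80),.026)
def tri(pp,q):
    (o1,a),(o2,bb)=ray(c,*pp),ray(s,*q); t=np.linalg.lstsq(np.c_[a,-bb],o2-o1,rcond=None)[0]; return (o1+a*t[0]+o2+bb*t[1])/2
def cen(im,x0,y0,x1,y1):
    h=cv2.inRange(cv2.cvtColor(im["pixels"],cv2.COLOR_RGB2HSV),(0,150,90),(7,255,255))[y0:y1,x0:x1]
    k=cv2.connectedComponentsWithStats(h); i=1+k[2][1:,4].argmax(); return k[3][i]+[x0,y0]
print(tri(cen(c,160,130,192,162),cen(s,255,270,290,295)))
E
python3 m.py
```

```text
[[83, 72, 58], [56, 42, 32], [56, 39, 29], [55, 35, 24], [55, 37, 26], [58, 41, 29], [101, 55, 27], [114, 63, 33], [138, 75, 39], [156, 84, 45], [158, 85, 45], [154, 82, 41], [155, 82, 44], [135, 72, 38], [73, 46, 29], [73, 49, 35], [74, 50, 32], [72, 48, 32], [68, 49, 37], [109, 94, 75], [110, 95, 76]]
[[111, 96, 78], [91, 76, 60], [71, 48, 33], [73, 49, 34], [72, 48, 34], [74, 50, 37], [101, 56, 31], [103, 56, 30], [149, 79, 40], [158, 87, 46], [156, 84, 44], [157, 85, 44], [125, 68, 35], [117, 63, 35], [116, 63, 34], [118, 65, 36], [116, 64, 36], [116, 64, 36], [117, 65, 36], [109, 72, 47], [164, 143, 114]]
orange 194 [458.8 230.4] [14.8 20.5] 151.07312 [252 153] [266 172]
block2 845 [474.8 227.1] [34.2 53.5] 150.68373 [249 146] [276 188]
[ 0.49513409 -0.27228437  0.0445636 ]
```

```bash
cat >> m.py <<'E'
print("---")
for z in(.015,.026): rect("blk",(b/np.maximum(r,1)<.62)|(r<62),z)
print(A.round(2).tolist()); print(wp(260,161,.026))
from scipy.spatial.transform import Rotation as R
print(np.degrees(np.arctan2(*rot(ctrl.get_obs()["eef_rot"])[[1,0],1])))
E
python3 m.py | sed '1,/---/d'
```

```text
blk 1884 [467. 226.] [44.5 69.6] 151.44688 [241 134] [276 187]
blk 1884 [465.3 226.8] [43.2 67.6] 151.44688 [241 134] [276 187]
[[0.49, 0.84, 0.23], [0.87, -0.47, -0.13], [0.0, 0.26, -0.97]]
[466.2550951  228.19529548]
60.64300671565142
```

>>> {"name": "move_arm", "arguments": {
  "plan": [0,0.06,-0.8,0,0,0.014,0,0.06,-1.6,0,0,0.014,0,0.06,-2.4,0,0,0.014,0,0.06,-3.0,0,0,0.014,0,0.06,-3.5,0,0,0.014,0,0.06,-3.8,0,0,0.014,0,0.06,-4.0,0,0,0.014,0,0.06,-4.12,0,0,0.014,0,0.06,-4.12,0,0,0.014]
}}

```text
time_s: 7.72
eef_pos: [0.4667, 0.226, 0.042]
eef_rot: [0.0, 0.246, 0.969, 0.0]
wrist_force: [-0.5, -0.2, 0.6]
opening: 0.996
grasp_force: 0.0
```

>>> {"name": "move_arm", "arguments": {
  "plan": [0,0,0,0,0,0,0,0,0,0,0,0,0,0,0,0,0,0,0,0,0,0,0,0,0,0,0,0,0,0,0,0,0,0,0,0,0,0,0,0,0,0,0,0,0,0,0,0],
  "grip": 0
}}

```text
time_s: 8.72
eef_pos: [0.4666, 0.2261, 0.042]
eef_rot: [0.0, 0.246, 0.969, 0.0]
wrist_force: [-0.8, 0.8, 4.6]
opening: 0.207
grasp_force: 59.2
```

>>> {"name": "move_arm", "arguments": {
  "plan": [0,0,0.4,0,0,0,0,0,1.0,0,0,0,0,0,1.7,0,0,0,0,0,2.3,0,0,0,0,-0.4,2.7,0,0,0,0.1,-1.0,2.8,0,0,0.05,0.3,-1.8,2.8,0,0,0.1,0.5,-2.6,2.8,0,0,0.18,0.7,-3.4,2.8,0,0,0.26,0.9,-4.2,2.8,0,0,0.34]
}}

```text
time_s: 9.98
eef_pos: [0.5112, 0.0147, 0.181]
eef_rot: [-0.001, 0.077, 0.997, -0.0]
wrist_force: [1.5, 0.3, -2.5]
opening: 0.198
grasp_force: 58.8
```

>>> {"name": "move_arm", "arguments": {
  "plan": [0.3,-0.8,0,0,0,0.08,0.6,-1.6,0,0,0,0.126,0.9,-2.4,-0.1,0,0,0.126,1.2,-3.2,-0.2,0,0,0.126,1.4,-3.8,-0.3,0,0,0.126,1.55,-4.2,-0.5,0,0,0.126,1.59,-4.36,-0.8,0,0,0.126,1.59,-4.36,-1.0,0,0,0.126,1.59,-4.36,-1.0,0,0,0.126]
}}

```text
time_s: 11.1
eef_pos: [0.5898, -0.2005, 0.13]
eef_rot: [-0.002, 0.015, 1.0, 0.001]
wrist_force: [-0.3, -0.1, -2.1]
opening: 0.207
grasp_force: 58.7
```

Run:
```python
from h import *
import pickle
c=ctrl.camera("scene"); s=ctrl.camera("side"); pickle.dump((c,s),open("c2.pkl","wb"))
print(ctrl.get_obs()["eef_pos"])
cv2.imwrite("pics/h1.png",np.hstack([cv2.resize(x,(400,400),interpolation=cv2.INTER_CUBIC) for x in(c["pixels"][120:250,110:240],s["pixels"][180:310,235:365])])[:,:,::-1])
```

```text
[ 0.59097011 -0.2010438   0.13184839]
```

View pics/h1.png

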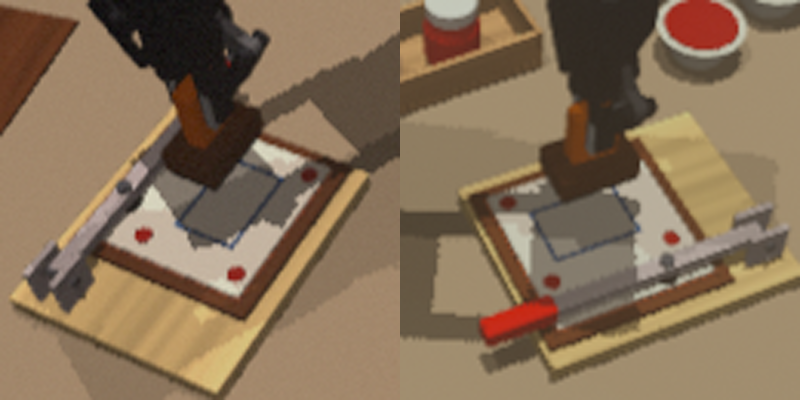

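The stamp hangs upright above the mark, block at about (215,140) in the scene crop and (590,165) in the side crop. The clamp is still down. Descending now.

>>> {"name": "move_arm", "arguments": {
  "plan": [0,-0.02,-0.2,0,0,0,0,-0.02,-0.4,0,0,0,0,-0.02,-0.6,0,0,0,0,-0.02,-0.75,0,0,0,0,-0.02,-0.88,0,0,0,0,-0.02,-0.95,0,0,0,0,-0.02,-0.98,0,0,0,0,-0.02,-0.98,0,0,0,0,-0.02,-0.98,0,0,0]
}}

```text
time_s: 12.32
eef_pos: [0.5912, -0.2031, 0.0831]
eef_rot: [0.0, 0.015, 1.0, -0.0]
wrist_force: [-0.4, 0.3, -2.5]
opening: 0.205
grasp_force: 58.7
```

Run:
```python
from h import *
c=ctrl.camera("scene"); s=ctrl.camera("side")
o=ctrl.get_obs(); print(o["eef_pos"],o["wrist_force"],np.degrees(np.arctan2(*rot(o["eef_rot"])[[1,0],1])))
# predicted outlines of the nominal stamp: block bottom edge (z=.042) & top (z=.064); drawn for checking only
a=np.radians(-1.9); B=np.array([[np.cos(a),-np.sin(a)],[np.sin(a),np.cos(a)]])
out=[]
for im,(x0,y0) in((c,(130,140)),(s,(245,200))):
    k=cv2.resize(im["pixels"][y0:y0+100,x0:x0+100],(400,400),interpolation=cv2.INTER_CUBIC)
    q=[((np.array(proj(im,[*(np.array([.5908,-.202])+B@[sx*.034,sy*.022]),.064]))-[x0,y0]+.5)*4).astype(int) for sx,sy in((1,1),(1,-1),(-1,-1),(-1,1))]
    cv2.polylines(k,[np.array(q)],True,(0,255,0),1); out.append(k)
cv2.imwrite("pics/h2.png",np.hstack(out)[:,:,::-1])
```

```text
[ 0.59117666 -0.20308599  0.08308672] [-0.77153729 -0.42755525 -2.07264493] 88.23552470486817
```

View pics/h2.png

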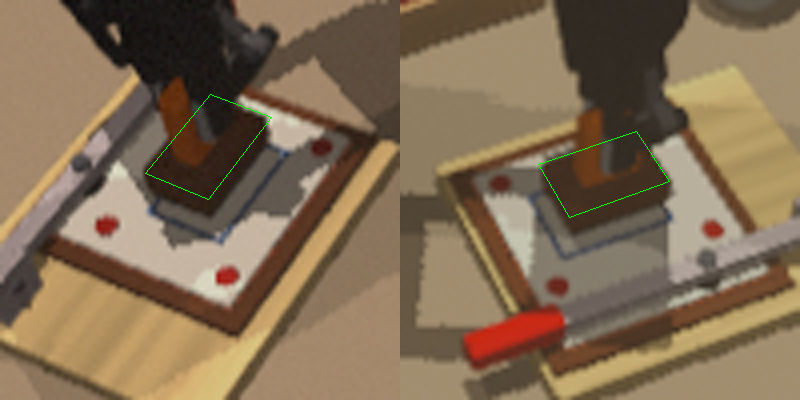

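The predicted outline of the block's top face falls on the imaged block in both views: scene crop corners about (147,173) and (208,198), side crop (571,217) and (669,181). The stamp is centred and aligned, so I'll trim about 2 mm down and settle.

>>> {"name": "move_arm", "arguments": {
  "plan": [0,0.01,-0.03,0,0,0,0,0.02,-0.05,0,0,0,0,0.02,-0.05,0,0,0,0,0.02,-0.05,0,0,0,0,0.02,-0.05,0,0,0]
}}

```text
time_s: 13.05
eef_pos: [0.591, -0.202, 0.0803]
eef_rot: [0.0, 0.015, 1.0, -0.0]
wrist_force: [-0.6, -0.3, -2.4]
opening: 0.205
grasp_force: 58.7
```

```bash
python3 -c "
from bench import ctrl
o=ctrl.get_obs(); print(o['eef_pos'],o['grasp_force'],abs(o['dq']).max()); print(ctrl.hand_in())"
```

```text
[ 0.59102576 -0.20202075  0.08033107] 58.722320795059204 0.001965696651964828
the job is handed in; nothing more can be done
None
```

I handed the job in at about 13 s with the clamp down and the stamp gripped at rest, by my measurements about 10 mm above the blue rectangle, centred and aligned; the hand-in returned no verdict.

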